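# Set the dispenser's dose dial and bring the bowl under its spout

### The arm

A 6-joint arm with a two-finger parallel gripper is mounted at the origin on the work surface. World frame = base frame: x ahead of the robot, y to its left, z up, the work surface at z = 0. Lengths are in mm, angles in rad, forces in N, time in s.
With the tool pointing down it reaches from about 350 to 975 mm from the base axis. Payload 7.1 kg.
Tool frame: the origin (TCP) lies at the centre of the arm's flange, where the gripper is bolted on; the fingertips stand 182 mm ahead of it and the grasp point (between the pads) lies 163 mm ahead of it; z points along the fingers, y is the line along which they close (so a half turn about z gives the same grasp; the last joint's range is limited). The gripper opens to 88 mm and grips with 3 to 60 N. Pads are 20 mm wide; open, the fingers measure 115 mm over their backs; the gripper's body (75 mm by 178 mm) begins 61 mm behind the grasp point.
Start: joints at [1.164, 0.423, 1.63, -0, 1.089, -0.019], TCP at [236.314, 578.586, 404.675] pointing down, gripper open.
Joint ranges: [-3, 3], [-0.9, 2.11], [0.09, 2.58], [-1.31, 4.45], [0.11, 2.69], [-2.54, 2.54]. Speed limits (rad/s): [2.39, 2.39, 3.01, 3.14, 3.14, 3.14].

### API

Orientations are given as a rotation vector (axis times angle).
In Python, from workcell import readout, get_image, ctrl gives the robot as it stands.
- The arm moves only by the tool step_arm, never from a script. Its argument "targets" is a list that holds one entry, the list of rows, each a list of 7 numbers: the shift along the world's x, y, z as a fraction of full scale, then the turn, a rotation vector about the world's x, y, z as a fraction of full scale, then the opening, from 0 (shut) to 1 (fully open). In form: [[[dx, dy, dz, wx, wy, wz, claw], ...]]. A call has exactly 5 rows; each row shifts and turns the commanded pose from where the row before left it; what a row does not reach is not made up. Full scale, the value 1, is 0.05 m for a shift and 4 degrees for a turn. A row lasts 1/8 s, in which the tool goes at most 62.5 mm and 10.7 degrees, less where a joint would pass 70% of its speed; a pose out of reach is approached as far as the arm can. A call with a number of a shift or a turn outside -1 to 1 is refused whole. A call with a gripper value outside its range is refused whole. The fingers move at their own pace and stop on an object; the grip force is fixed at half the most. Time passes only in rows, so rows that do not move let the fingers close, or fill a call up. It gives the time, the measured TCP pose, the force, the opening and the grip force at its end, in the units of the state.
- readout.get_obs(): the state, without advancing time (a new reading comes with each control period).
- get_image(name): name is "side" or "top"; returns a dict with "pixels" (384x512x3 uint8, red, green, blue), "intrinsics" (3x3 intrinsics, pixels), "extrinsics" (4x4, takes a point from world to camera coordinates). Camera axes: x right, y down, z forward; pixel columns grow to the right and rows downward; lengths in mm; the calibration is good to about 2 mm. A picture is of the moment at which its call begins. There is no depth.
- ctrl.close_job(): hands the job in; it is judged then, once.
The state is a dict: "t": time; "qpos": joint angles; "qvel": joint speeds; "joint_torque": joint torques, N m; "ee_pos": TCP position; "orientation": TCP orientation; "ft_force": force on the tool from outside, world axes, zero at the start; "moment": the same for the moment, N m; "width": finger opening in mm; "grasp_force": force on a finger pad.
Only numpy, scipy, OpenCV 4.12 (cv2) and the standard library are available. Lean on these libraries where they do the work, as an engineer would, in place of code of your own. Each camera call takes 0.05 s, during which the arm holds its last target. There are 200 camera calls.

### The job

Get the soap dispenser ready for the next wash: turn the dose dial on its top until the red-lined pointer points at the middle of the green dot (not the yellow one), and slide the small steel bowl along the slab, without lifting it, until it stands upright and centred under the spout. Leave the brush, the soap holder and the blue mug where they are.

Things in the scene. Friction and masses are not known exactly. Their poses are not given: they have to be found in the camera images.
- dial_axis (a point): Point on the vertical axis of the dose dial, in the top face of the dispenser (140 mm above the slab). The dispenser is a white plastic box 130 x 130 x 140 mm high, fixed to the slab. This point is the centre of the top; its axes are the dispenser's: x away from the spout side, y across, z up. The spout sticks out of the -x side, under a grey push plate 75 mm wide; plate and its housing reach 95 mm from the axis and stand 102 to 142 mm above the slab.
- dial (a joint): Angle of the dose dial in rad, growing counter-clockwise seen from above; at 0 the pointer points along the dispenser's x (straight away from the spout); stops at -2.6 and 2.6. The dial stays where it is left; it needs about 0.05 N m to turn (about 2 N at 30 mm from the axis). It starts pointing between the two dots.
- pointer (a point): On the pointer of the dial: a black upright bar 12 mm thick, standing 12 to 46 mm above the dispenser's top on a grey disc of radius 40 mm (12 mm thick). The bar runs from 14 mm behind the axis to 42 mm in front of it; a red line along its top and a red front edge show where it points. This point lies inside the bar, 30 mm in front of the axis and 30 mm above the dispenser's top; its x is the pointing direction, z up.
- dial_frame (a point): Point on the dial's axis at the height of the pointer's top (46 mm above the dispenser's top); turns with the dial: x is the pointing direction, z up.
- green_mark (a point): Centre of the upper face of the green dot: a disc 14 mm across and 2 mm thick fixed on the dispenser's white top just outside the dial, 53 to 57 mm from its axis. It lies on one side of the dispenser (its +y or -y side), the yellow dot on the other.
- yellow_mark (a point): Centre of the upper face of the yellow dot, of the same size, on the opposite side of the dial. Not the wanted one.
- spout (a point): Lower end of the spout's nozzle, 92 mm above the slab, 140 mm from the dial axis along the dispenser's -x, 75 mm out from the dispenser's face. The nozzle is 16 mm across; the grey spout arm above it is 16 mm wide and reaches up to 112 mm.
- bowl_center (a point): Centre of the loose stainless bowl, on its axis, half-way up (22.5 mm above its underside). Round, rim 110 mm across, 45 mm high, foot 84 mm across, walls 3 mm, floor 4 mm; about 0.13 to 0.25 kg. z is its axis.
- brush_center (a point): Middle of the loose green brush with pale stiff bristles, 150 x 56 x 49 mm (its x is the long axis), 22 mm above the slab. Bystander.
- soap_center (a point): Middle of the loose white ceramic soap holder with a tan bar of soap, 90 x 125 x 32 mm, 14 mm above the slab. Bystander.
- mug_center (a point): Middle of the loose blue plastic mug, 76 mm across, 85 mm high, handle on its y side, 42.5 mm above the slab. Bystander.
Things that resemble listed ones, but are neither listed nor needed, are in the scene too. What is shaped like the part that bears bowl_center but pink is not meant. Of the things that look like the part that bears dial_axis, the largest one is meant.

How it is judged (in metres and radians):
At the end, for the whole second after the job is handed in: The line of the dial's pointer passes within 7 mm of the green dot's centre (that is, through the dot, on the pointing side); the bowl stands upright on the slab (tilt under 0.1 rad) with its centre within 22 mm of the spout's nozzle seen from above; the dial is at rest (y of green_mark in the frame of dial_frame between -0.007 and 0.007 m and x of green_mark in the frame of dial_frame above 0.03 m and horizontal distance between bowl_center and spout below 0.022 m and angle between bowl_center's own z axis and vertical below 0.1 rad and height (world z) of bowl_center below 0.03 m and velocity of joint dial between -0.05 and 0.05 rad/s); the robot touches nothing.
It fails at once if the bowl is lifted off the slab (its centre more than 15 mm higher than when standing) (height (world z) of bowl_center above 0.0375 m).
It fails at once if the brush is moved more than 30 mm (distance of brush_center from where it was at the start of the episode above 0.03 m).
It fails at once if the soap holder is moved more than 30 mm (distance of soap_center from where it was at the start of the episode above 0.03 m).
It fails at once if the mug is moved more than 30 mm (distance of mug_center from where it was at the start of the episode above 0.03 m).
It also fails if it takes over 72 s, if anything falls off the work surface, if the arm or the gripper's body presses on something with over 40 N, if the wrist force passes 120 N, or if a joint passes its speed limit or range.

## Working session

There is one attempt and no reset: what is moved stays moved. The work goes in short steps, Python scripts to look and compute and a tool call to move; the robot and the scene stay as the last step left them, time stands still between calls to the robot, and variables do not carry over. Pictures are saved under pics/ and viewed, at most 10 in all, crops included, and the job is handed in when it is done.

Besides the shell and the picture viewer there is one more tool, called after "Request:" in YAML: its name, and indented under it one key for each argument. step_arm: Moves the arm, as the interface text tells. Shift numbers are shares of 0.05 m and turn numbers shares of 4 degrees, none past 1 either way. Its arguments: {"type":"object","properties":{"targets":{"type":"array"}},"required":["targets"]}

```bash
mkdir -p pics; cat > h.py <<'E'
import numpy as np, cv2
from workcell import readout, get_image, ctrl
def snap(n,f):
    d=get_image(n); cv2.imwrite(f,cv2.cvtColor(d["pixels"],cv2.COLOR_RGB2BGR)); np.savez(f[:-4]+'.npz',K=d["intrinsics"],T=d["extrinsics"]); return d
def ray(f,u,v,z):
    c=np.load(f); R=c['T'][:3,:3]; t=c['T'][:3,3]; o=-R.T@t; r=R.T@np.linalg.solve(c['K'],[u,v,1.]); return o+r*(z-o[2])/r[2]
def proj(f,p):
    c=np.load(f); q=c['K']@(c['T'][:3,:3]@np.array(p,float)+c['T'][:3,3]); return q[:2]/q[2]
E
python3 - <<'E'
from h import *
a=snap('top','pics/t0.png');b=snap('side','pics/s0.png')
for d in(a,b):
    T=d['extrinsics'];print(d['intrinsics'].tolist(),(-T[:3,:3].T@T[:3,3]).round(),T[:3,:3].round(2).tolist())
o=readout.get_obs();print(o)
E
```

```text
[[356.8717350848266, 0.0, 257.9945193020555], [0.0, 356.8717350848266, 189.89103880555993], [0.0, 0.0, 1.0]] [ 454.   69. 1111.] [[-0.02, -1.0, -0.01], [-0.99, 0.02, -0.1], [0.1, 0.0, -1.0]]
[[347.9851460801387, 0.0, 254.31923565831303], [0.0, 347.9851460801387, 187.82438818084728], [0.0, 0.0, 1.0]] [ 401. -725.  728.] [[0.98, -0.17, -0.01], [-0.1, -0.56, -0.82], [0.14, 0.81, -0.57]]
{'t': 0.1, 'qpos': array([ 1.16400023e+00,  4.23786443e-01,  1.63062121e+00,  3.17709943e-05,
        1.08863592e+00, -1.90037693e-02]), 'qvel': array([-0.00176574, -0.00073683, -0.00163102,  0.0004826 , -0.00102126,
        0.00157866]), 'joint_torque': array([ 1.61951548e-04, -5.45609665e+01, -2.74322838e+01,  6.45243097e-02,
        1.87959289e-02, -3.80463644e-05]), 'ee_pos': array([236.21307295, 578.36252721, 403.96250703]), 'orientation': array([-6.05291288e-01, -3.08238917e+00,  2.21806147e-03]), 'ft_force': array([0.32159814, 0.52017485, 0.25605096]), 'moment': array([ 0.02235979, -0.07467302,  0.04816118]), 'grasp_force': 0.0, 'width': 87.88836169359101}
```

View pics/t0.png

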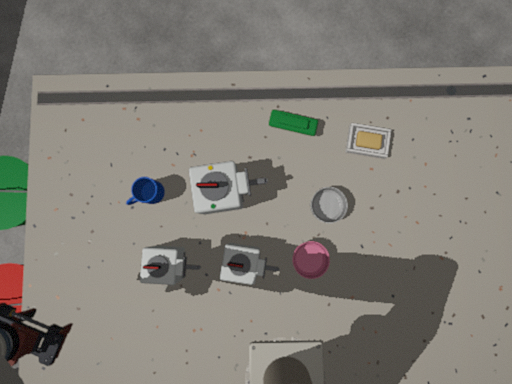

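View pics/s0.png

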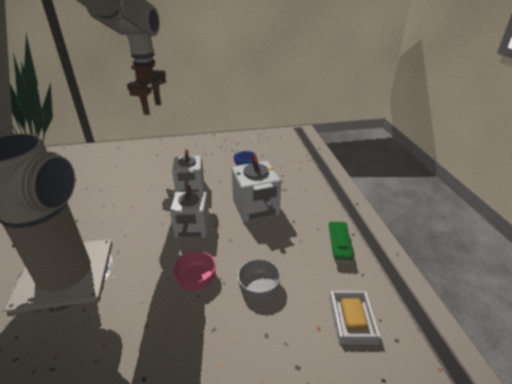

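The main dispenser is at about (215,187) in the top view, with its spout to the right (−y). Its yellow dot is at (210,168), its green dot at (213,206), and the bowl at (330,205). I'll enlarge the crop.

```bash
python3 - <<'E'
import cv2
a=cv2.imread('pics/t0.png');cv2.imwrite('pics/t0c.png',cv2.resize(a[145:235,180:360],None,fx=4.4,fy=4.4,interpolation=cv2.INTER_CUBIC))
b=cv2.imread('pics/s0.png');cv2.imwrite('pics/s0c.png',cv2.resize(b[145:305,160:300],None,fx=3.7,fy=3.7,interpolation=cv2.INTER_CUBIC))
E
```

```text
(no output)
```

View pics/t0c.png

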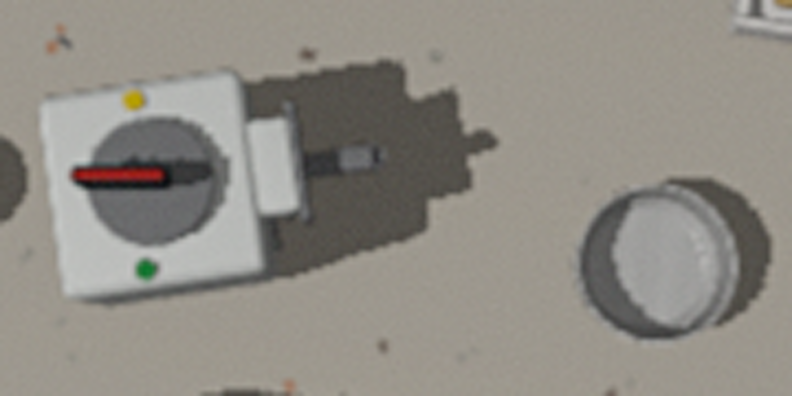

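View pics/s0c.png

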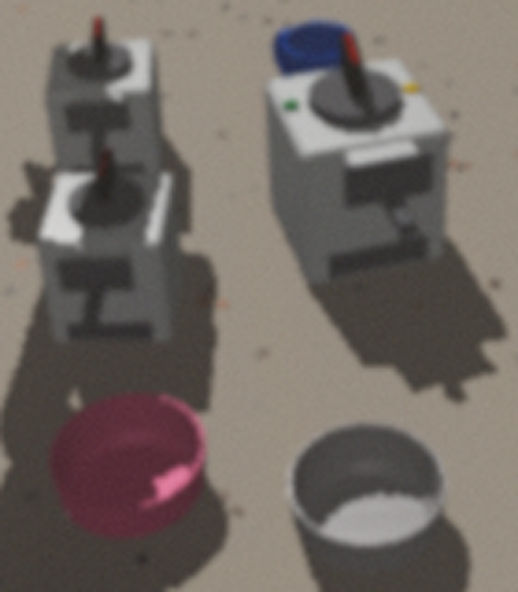

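The top crop shows the box corners (40,102), (238,70), (266,272) and (66,298). The dots are at yellow (135,100) and green (146,269), the pointer tip at (73,175), and the spout at about (360,158). The bowl rim spans 580–740 × 187–340. Next I compute the positions.

```bash
python3 - <<'E'
from h import *
f='pics/t0.npz'
P=lambda U,V,z:ray(f,180+(U+.5)/4.4-.5,145+(V+.5)/4.4-.5,z)[:2]
c=np.array([P(*q,140) for q in[(40,102),(238,70),(266,272),(66,298)]]);print(c.round(),np.linalg.norm(c-np.roll(c,1,0),axis=1))
A=c.mean(0);disc=P(157,180,152);print('axis',A,'disc',disc)
x=(c[0]+c[3]-c[1]-c[2]);x/=np.linalg.norm(x);y=np.array([-x[1],x[0]]);print('x',x,np.degrees(np.arctan2(x[1],x[0])))
g=P(146,269,142);ye=P(135,100,142);print('g',g,(g-A)@x,(g-A)@y,np.linalg.norm(g-A),'ye',ye,(ye-A)@x,(ye-A)@y)
tip=P(73,175,186);tl=P(210,172,186);print('tip',tip,tip-A,'tail',tl,np.degrees(np.arctan2((tip-A)@y,(tip-A)@x)))
print('spout pred',A-140*x,'meas top112',P(360,158,112))
sf='pics/s0.npz'
Q=lambda U,V,z:ray(sf,160+(U+.5)/3.7-.5,145+(V+.5)/3.7-.5,z)[:2]
print('bowl',P(660,263,45),P(580,263,45),P(740,263,45),'side',Q(366,486,45),'side g',Q(291,105,142),'ye',Q(412,88,142),'disc',Q(356,97,152),'tip',Q(350,38,186))
for n,u,v,z in[('mug',148,190,85),('brush',294,123,40),('soap',370,141,30),('pink',311,259,45),('disp2',240,265,120),('disp3',160,266,120)]:print(n,ray(f,u,v,z).round())
E
```

```text
[[616. 262.]
 [634. 138.]
 [507. 122.]
 [493. 246.]] [123.87413121 125.43981358 127.92154001 124.5718553 ]
axis [562.78758947 192.01226407] disc [564.39645998 187.68760949]
x [-0.12728082  0.99186672] 97.31248946939407
g [510.35767565 196.0429829 ] 10.671258351540526 51.49045350931005 52.584622822644114 ye [616.05772701 202.37997899] 3.503124552862463 -54.156487928704856
tip [564.38890634 233.31206567] [ 1.60131687 41.2998016 ] tail [564.6888435  151.99674076] -9.53290602035145
spout pred [580.60690442  53.15092311] meas top112 [580.79286166  62.42421966]
bowl [ 513.76418347 -140.16811128] [514.74171909 -85.94286269] [ 512.78719669 -194.36291505] side [ 511.3532329  -142.28198328] side g [509.73961278 194.5296428 ] ye [616.53040164 202.41715876] disc [563.45514825 181.20785213] tip [565.75278646 221.8882709 ]
mug [563. 391.  85.]
brush [766. -41.  40.]
soap [ 708. -275.   30.]
pink [354. -79.  45.]
disp2 [348. 125. 120.]
disp3 [349. 344. 120.]
```

Request:
step_arm:
  targets:
    - [[0.33, -0.39, 0, 0, 0, -0.86, 1], [0.33, -0.39, 0, 0, 0, -0.86, 1], [0.33, -0.39, 0, 0, 0, -0.86, 1], [0.33, -0.39, 0, 0, 0, -0.86, 1], [0.33, -0.39, 0, 0, 0, -0.86, 1]]

```text
t: 0.72
ee_pos: [319.9, 479.2, 404.5]
orientation: [1.066, 2.955, -0.001]
ft_force: [0.1, -0.5, -0.5]
width: 87.9
grasp_force: 0.0
```

Request:
step_arm:
  targets:
    - [[0.33, -0.39, 0, 0, 0, -0.86, 1], [0.33, -0.39, 0, 0, 0, -0.86, 1], [0.33, -0.39, 0, 0, 0, -0.86, 1], [0.33, -0.39, 0, 0, 0, -0.86, 1], [0.33, -0.39, 0, 0, 0, -0.86, 1]]

```text
t: 1.35
ee_pos: [402.1, 381.6, 404.5]
orientation: [1.496, 2.762, -0.001]
ft_force: [0.4, 0.4, 0.6]
width: 87.6
grasp_force: 0.0
```

Request:
step_arm:
  targets:
    - [[0.33, -0.39, 0, 0, 0, -0.86, 1], [0.33, -0.39, 0, 0, 0, -0.86, 1], [0.33, -0.39, 0, 0, 0, -0.86, 1], [0.33, -0.39, 0, 0, 0, -0.86, 1], [0.33, -0.39, 0, 0, 0, -0.86, 1]]

```text
t: 1.98
ee_pos: [484.3, 284.1, 404.5]
orientation: [1.892, 2.508, -0.001]
ft_force: [-1.0, 0.4, 0.2]
width: 87.8
grasp_force: 0.0
```

Request:
step_arm:
  targets:
    - [[0.33, -0.39, 0, 0, 0, -0.86, 1], [0.33, -0.39, 0, 0, 0, -0.86, 1], [0.33, -0.39, 0, 0, 0, -0.86, 1], [0.33, -0.39, 0, 0, 0, -0.86, 1], [0.33, -0.39, 0, 0, 0, -0.86, 1]]

```text
t: 2.6
ee_pos: [566.5, 186.5, 404.5]
orientation: [-2.246, -2.196, 0.001]
ft_force: [-0.1, 0.1, 0.7]
width: 87.9
grasp_force: 0.0
```

Request:
step_arm:
  targets:
    - [[0, 0, 0, 0, 0, 0, 1], [0, 0, 0, 0, 0, 0, 1], [0, 0, 0, 0, 0, 0, 1], [0, 0, 0, 0, 0, 0, 1], [0, 0, 0, 0, 0, 0, 1]]

```text
t: 3.22
ee_pos: [566.1, 189.0, 404.7]
orientation: [-2.24, -2.202, -0.0]
ft_force: [0.7, -0.5, 0.1]
width: 87.2
grasp_force: 0.0
```

```bash
cat >> h.py <<'E'
def st():
    from scipy.spatial.transform import Rotation as Ro
    o=readout.get_obs();M=Ro.from_rotvec(o['orientation']).as_matrix()
    print('t',o['t'],'p',o['ee_pos'].round(1),'yaw_y',np.degrees(np.arctan2(M[1,1],M[0,1])).round(2),'z',M[:,2].round(3),'q',o['qpos'].round(2),'F',o['ft_force'].round(1),'w',o['width'].round(1),o['grasp_force'])
E
python3 -c "from h import *;st()"
```

```text
Traceback (most recent call last):
  File "h.py", line 12, in st
    print('t',o['t'],'p',o['ee_pos'].round(1),'yaw_y',np.degrees(np.arctan2(M[1,1],M[0,1])).round(2),'z',M[:,2].round(3),'q',o['qpos'].round(2),'F',o['ft_force'].round(1),'w',o['width'].round(1),o['grasp_force'])
                                                                                                                                                                               ^^^^^^^^^^^^^^^^
AttributeError: 'float' object has no attribute 'round'
```

Request:
step_arm:
  targets:
    - [[-0.03, 0, -0.26, 0, 0, 0, 1], [0, 0, -0.26, 0, 0, 0, 1], [0, 0, -0.26, 0, 0, 0, 1], [0, 0, -0.26, 0, 0, 0, 1], [0, 0, -0.25, 0, 0, 0, 1]]

```text
t: 3.85
ee_pos: [564.8, 188.6, 339.0]
orientation: [-2.241, -2.201, 0.001]
ft_force: [0.2, 0.1, 0.7]
width: 87.8
grasp_force: 0.0
```

Request:
step_arm:
  targets:
    - [[0, 0, 0, 0, 0, 0, 0.4], [0, 0, 0, 0, 0, 0, 0.2], [0, 0, 0, 0, 0, 0, 0], [0, 0, 0, 0, 0, 0, 0], [0, 0, 0, 0, 0, 0, 0]]

```text
t: 4.47
ee_pos: [564.9, 188.6, 340.5]
orientation: [2.241, 2.201, 0.001]
ft_force: [-0.2, -0.2, -0.2]
width: 41.6
grasp_force: 0.0
```

Request:
step_arm:
  targets:
    - [[0, 0, 0, 0, 0, 0, 0], [0, 0, 0, 0, 0, 0, 0], [0, 0, 0, 0, 0, 0, 0], [0, 0, 0, 0, 0, 0, 0], [0, 0, 0, 0, 0, 0, 0]]

```text
t: 5.1
ee_pos: [564.1, 188.6, 340.1]
orientation: [-2.24, -2.201, 0.003]
ft_force: [-5.0, 0.3, 4.2]
width: 11.7
grasp_force: 30.0
```

```bash
sed -i "s/o\['width'\].round(1)/round(o['width'],1)/" h.py
python3 -c "from h import *;st()"
```

```text
t 5.1 p [564.1 188.6 340.1] yaw_y -1.01 z [-0.002 -0.    -1.   ] q [0.3  0.46 1.74 0.   0.94 0.32] F [-5.   0.3  4.2] w 11.7 30.000577569007874
```

Request:
step_arm:
  targets:
    - [[0, 0, 0, 0, 0, 0.8, 0], [0, 0, 0, 0, 0, 0.8, 0], [0, 0, 0, 0, 0, 0.8, 0], [0, 0, 0, 0, 0, 0.8, 0], [0, 0, 0, 0, 0, 0.8, 0]]

```text
t: 5.72
ee_pos: [564.8, 188.7, 340.1]
orientation: [-1.911, -2.494, -0.0]
ft_force: [-0.2, -0.3, 1.1]
width: 11.8
grasp_force: 30.0
```

Request:
step_arm:
  targets:
    - [[0, 0, 0, 0, 0, 0.8, 0], [0, 0, 0, 0, 0, 0.8, 0], [0, 0, 0, 0, 0, 0.8, 0], [0, 0, 0, 0, 0, 0.8, 0], [0, 0, 0, 0, 0, 0.8, 0]]

```text
t: 6.35
ee_pos: [565.4, 188.9, 340.2]
orientation: [1.545, 2.734, 0.003]
ft_force: [3.7, 2.3, -2.8]
width: 12.1
grasp_force: 30.0
```

Request:
step_arm:
  targets:
    - [[0, 0, 0, 0, 0, 0.8, 0], [0, 0, 0, 0, 0, 0.8, 0], [0, 0, 0, 0, 0, 0.8, 0], [0, 0, 0, 0, 0, 0.8, 0], [0, 0, 0, 0, 0, 0.8, 0]]

```text
t: 6.98
ee_pos: [566.0, 189.4, 340.2]
orientation: [1.149, 2.921, 0.006]
ft_force: [5.9, 5.9, -6.9]
width: 11.6
grasp_force: 30.0
```

Request:
step_arm:
  targets:
    - [[0, 0, 0, 0, 0, 0.8, 0], [0, 0, 0, 0, 0, 0.8, 0], [0, 0, 0, 0, 0, 0.8, 0], [0, 0, 0, 0, 0, 0.8, 0], [0, 0, 0, 0, 0, 0.8, 0]]

```text
t: 7.6
ee_pos: [566.4, 190.0, 340.2]
orientation: [0.731, 3.051, 0.008]
ft_force: [7.4, 9.4, -8.5]
width: 12.1
grasp_force: 30.0
```

Request:
step_arm:
  targets:
    - [[0, 0, 0, 0, 0, 0.8, 0], [0, 0, 0, 0, 0, 0.3, 0], [0, 0, 0, 0, 0, 0, 0], [0, 0, 0, 0, 0, 0, 0], [0, 0, 0, 0, 0, 0, 0]]

```text
t: 8.22
ee_pos: [566.5, 190.3, 340.2]
orientation: [0.616, 3.076, 0.008]
ft_force: [8.9, 10.5, -9.5]
width: 12.1
grasp_force: 30.0
```

```bash
python3 -c "from h import *;st()"
```

```text
t 8.225 p [566.5 190.3 340.2] yaw_y 67.36 z [ 0.006  0.004 -1.   ] q [ 0.3   0.46  1.74  0.    0.93 -0.87] F [ 8.9 10.5 -9.5] w 12.1 29.998184144496918
```

Request:
step_arm:
  targets:
    - [[0, 0.02, 0, 0, 0, 0.84, 0], [0, 0, 0, 0, 0, 0.84, 0], [0, 0, 0, 0, 0, 0.84, 0], [0, 0, 0, 0, 0, 0.84, 0], [0, 0, 0, 0, 0, 0.84, 0]]

```text
t: 8.85
ee_pos: [566.6, 191.4, 340.2]
orientation: [0.157, 3.131, 0.008]
ft_force: [8.9, 11.9, -9.6]
width: 11.9
grasp_force: 30.0
```

Request:
step_arm:
  targets:
    - [[0, 0, 0, 0, 0, 0, 0], [0, 0, 0, 0, 0, 0, 0], [0, 0, 0, 0, 0, 0, 0.3], [0, 0, 0, 0, 0, 0, 0.6], [0, 0, 0, 0, 0, 0, 1]]

```text
t: 9.48
ee_pos: [564.7, 189.4, 340.1]
orientation: [-0.16, -3.137, 0.0]
ft_force: [-0.5, -0.8, -0.9]
width: 38.4
grasp_force: 0.0
```

Request:
step_arm:
  targets:
    - [[0, 0, 0, 0, 0, 0, 1], [0, 0, 0.2, 0, 0, 0, 1], [0, 0, 0.6, 0, 0, 0, 1], [0, 0, 0.6, 0, 0, 0, 1], [0, 0, 0.6, 0, 0, 0, 1]]

```text
t: 10.1
ee_pos: [564.7, 189.5, 441.9]
orientation: [0.16, 3.137, 0.0]
ft_force: [0.1, -0.6, 0.1]
width: 87.0
grasp_force: 0.0
```

```bash
python3 -c "from h import *;st()"
```

```text
t 10.1 p [564.7 189.5 441.9] yaw_y 84.18 z [ 0.001  0.    -1.   ] q [ 0.3   0.34  1.66 -0.    1.14 -1.17] F [ 0.1 -0.6  0.1] w 87.0 0.0
```

Request:
step_arm:
  targets:
    - [[-0.075, -0.357, 0, 0, 0, -1, 1], [-0.075, -0.357, 0, 0, 0, -1, 0.8], [-0.075, -0.357, 0, 0, 0, -1, 0.7], [-0.075, -0.357, 0, 0, 0, -1, 0.62], [-0.075, -0.357, 0, 0, 0, -1, 0.62]]

```text
t: 10.72
ee_pos: [545.9, 99.7, 441.0]
orientation: [0.705, 3.061, 0.0]
ft_force: [0.2, 0.4, 0.7]
width: 55.0
grasp_force: 0.0
```

Request:
step_arm:
  targets:
    - [[-0.075, -0.357, 0, 0, 0, -1, 0.62], [-0.075, -0.357, 0, 0, 0, -1, 0.62], [-0.075, -0.357, 0, 0, 0, -1, 0.62], [-0.075, -0.357, 0, 0, 0, -1, 0.62], [-0.075, -0.357, 0, 0, 0, -1, 0.62]]

```text
t: 11.35
ee_pos: [527.0, 10.0, 440.4]
orientation: [1.229, 2.891, 0.0]
ft_force: [-0.3, -0.5, 0.1]
width: 54.3
grasp_force: 0.0
```

Request:
step_arm:
  targets:
    - [[-0.075, -0.357, 0, 0, 0, -1, 0.62], [-0.075, -0.357, 0, 0, 0, -1, 0.62], [-0.075, -0.357, 0, 0, 0, -1, 0.62], [-0.075, -0.357, 0, 0, 0, -1, 0.62], [-0.075, -0.357, 0, 0, 0, -1, 0.62]]

```text
t: 11.98
ee_pos: [508.3, -79.4, 440.2]
orientation: [1.713, 2.633, 0.0]
ft_force: [0.0, 0.8, -0.1]
width: 54.3
grasp_force: 0.0
```

Request:
step_arm:
  targets:
    - [[-0.075, -0.357, 0, 0, 0, -1, 0.62], [-0.075, -0.357, 0, 0, 0, -1, 0.62], [-0.075, -0.357, 0, 0, 0, -1, 0.62], [-0.075, -0.357, 0, 0, 0, -1, 0.62], [-0.075, -0.357, 0, 0, 0, -1, 0.62]]

```text
t: 12.6
ee_pos: [489.6, -168.6, 440.2]
orientation: [2.144, 2.296, 0.0]
ft_force: [-0.2, -0.0, -0.8]
width: 54.5
grasp_force: 0.0
```

Request:
step_arm:
  targets:
    - [[-0.075, -0.357, 0, 0, 0, -1, 0.62], [-0.075, -0.357, 0, 0, 0, -1, 0.62], [-0.075, -0.357, 0, 0, 0, -1, 0.62], [-0.075, -0.357, 0, 0, 0, -1, 0.62], [-0.075, -0.357, 0, 0, 0, -1, 0.62]]

```text
t: 13.22
ee_pos: [470.8, -257.9, 440.2]
orientation: [2.51, 1.889, 0.0]
ft_force: [0.4, 0.0, -0.6]
width: 54.1
grasp_force: 0.0
```

Request:
step_arm:
  targets:
    - [[0, 0, 0, 0, 0, -0.9, 0.62], [0, 0, 0, 0.94, -0.34, 0, 0.62], [0, 0, 0, 0.94, -0.34, 0, 0.62], [0, 0, 0, 0.94, -0.34, 0, 0.62], [0, 0, 0, 0, 0, 0, 0.62]]

```text
t: 13.85
ee_pos: [470.8, -257.5, 440.1]
orientation: [-2.46, -1.736, -0.259]
ft_force: [0.2, -0.8, 0.8]
width: 54.3
grasp_force: 0.0
```

```bash
python3 - <<'E'
from h import *
st();d=snap('top','pics/t1.png')['pixels']
cv2.imwrite('pics/t1c.png',cv2.resize(cv2.cvtColor(d,cv2.COLOR_RGB2BGR)[145:265,180:380],None,fx=4,fy=4,interpolation=cv2.INTER_CUBIC))
E
```

```text
t 13.85 p [ 470.8 -257.5  440.1] yaw_y -19.57 z [ 0.071  0.195 -0.978] q [-0.57  0.26  1.79  0.22  1.15 -0.33] F [ 0.2 -0.8  0.8] w 54.3 0.0
```

View pics/t1c.png

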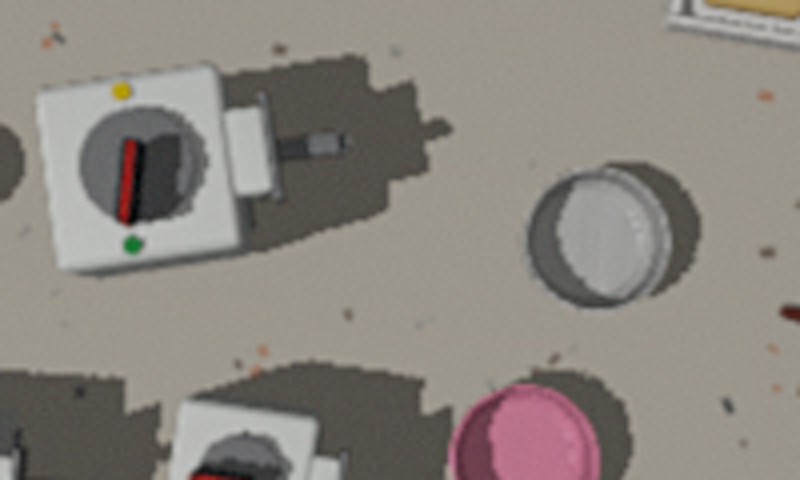

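The red line now runs from (131,142) to (125,220), with the green dot at (133,245). The bowl is unmoved and the fingers are off to the right. I'll work out the remaining dial error while correcting for parallax.

```bash
python3 - <<'E'
from h import *
f='pics/t1.npz'
im=cv2.imread('pics/t1.png').astype(int);s=np.zeros(im.shape[:2],bool);s[172:205,195:235]=1
b,g,r=im[...,0],im[...,1],im[...,2]
vr,ur=np.where(s&(r>110)&(g<70)&(b<70)); print(len(ur))
p=np.array([ray(f,u,v,186)[:2] for u,v in zip(ur,vr)]);c=p.mean(0);d=np.linalg.svd(p-c)[2][0];d*=-np.sign(d[0])
P=lambda U,V,z:ray(f,180+(U+.5)/4-.5,145+(V+.5)/4-.5,z)[:2]
G=P(133,244.5,142);print(c,d,np.degrees(np.arctan2(d[1],d[0])),p[:,0].min(),p[:,0].max(),G,'off',np.cross(d,G-c))
A=np.array([564.,189.5]);e=G-A;print('dir from axis',np.degrees(np.arctan2(e[1],e[0])))
c2=np.array([P(*q,140) for q in[(38,93),(214,66),(243,245),(62,268)]]);print(c2.mean(0))
E
```

```text
43
[549.64044964 194.24701339] [-0.99428965  0.10671501] 173.87401554997513 522.8902537781136 575.1692227887796 [510.35378134 195.82670731] off 2.621803755272431
dir from axis 173.2739538105496
[563.16886034 191.56504979]<stdin>:8: DeprecationWarning: Arrays of 2-dimensional vectors are deprecated. Use arrays of 3-dimensional vectors instead. (deprecated in NumPy 2.0)
```

Request:
step_arm:
  targets:
    - [[0, 0, -0.9, 0, 0, 0, 0.62], [0, 0, -0.9, 0, 0, 0, 0.62], [0, 0, -0.9, 0, 0, 0, 0.62], [0, 0, -0.9, 0, 0, 0, 0.62], [0, 0, -0.6, 0, 0, 0, 0.62]]

```text
t: 14.52
ee_pos: [470.7, -256.5, 228.2]
orientation: [-2.457, -1.739, -0.257]
ft_force: [1.3, -1.0, 0.6]
width: 54.5
grasp_force: 0.0
```

Request:
step_arm:
  targets:
    - [[0, 0, -0.3, 0, 0, 0, 0.62], [0, 0, -0.3, 0, 0, 0, 0.62], [0, 0, 0, 0, 0, 0, 0.62], [0.067, 0.188, 0, 0, 0, 0, 0.62], [0.067, 0.188, 0, 0, 0, 0, 0.62]]

```text
t: 15.15
ee_pos: [478.3, -237.4, 201.0]
orientation: [-2.459, -1.74, -0.261]
ft_force: [-0.3, -0.6, 0.3]
width: 54.7
grasp_force: 0.0
```

Request:
step_arm:
  targets:
    - [[0.067, 0.188, 0, 0, 0, 0, 0.62], [0.067, 0.188, 0, 0, 0, 0, 0.62], [0.067, 0.188, 0, 0, 0, 0, 0.62], [0.067, 0.188, 0, 0, 0, 0, 0.62], [0.067, 0.188, 0, 0, 0, 0, 0.62]]

```text
t: 15.78
ee_pos: [494.8, -190.3, 200.3]
orientation: [-2.458, -1.74, -0.26]
ft_force: [-0.7, -3.1, 3.0]
width: 54.8
grasp_force: 1.4
```

```bash
cat >> h.py <<'E'
def bowl(fn):
    d=snap('top',fn)['pixels'];cv2.imwrite(fn[:-4]+'c.png',cv2.resize(cv2.cvtColor(d,cv2.COLOR_RGB2BGR)[145:265,180:380],None,fx=4,fy=4,interpolation=cv2.INTER_CUBIC))
E
python3 -c "from h import *;st();bowl('pics/t2.png')"
```

```text
t 15.775 p [ 494.8 -190.3  200.3] yaw_y -19.43 z [ 0.071  0.195 -0.978] q [-0.44  0.62  1.93  0.35  0.64 -0.39] F [-0.7 -3.1  3. ] w 54.8 1.3983484161144588
```

View pics/t2c.png

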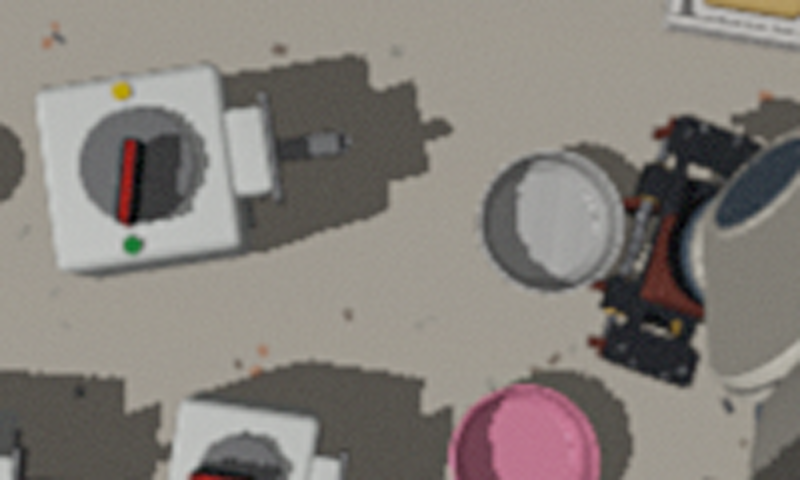

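The bowl is upright and moves with the fingers. Its rim is centred at about (553,221), with the nozzle at about (335,143).

```bash
python3 - <<'E'
from h import *
f='pics/t2.npz';P=lambda U,V,z:ray(f,180+(U+.5)/4-.5,145+(V+.5)/4-.5,z)[:2]
print(P(553.5,221,45), 'size',P(482,221,45)-P(627,221,45),'arm tip end',P(348,142,112),'arm mid',P(300,148,112),'bowl0',P(598,238,45), 'plate',P(276,150,142))
E
```

```text
[ 527.88208852 -106.00024623] size [  1.95912377 108.25538063] arm tip end [581.65327591  47.76435588] arm mid [578.01550927  81.66549   ] bowl0 [ 514.57108456 -138.74053126] plate [573.22274528  97.70559898]
```

Request:
step_arm:
  targets:
    - [[0.066, 0.198, 0, 0, 0, 0, 0.62], [0.066, 0.198, 0, 0, 0, 0, 0.62], [0.066, 0.198, 0, 0, 0, 0, 0.62], [0.066, 0.198, 0, 0, 0, 0, 0.62], [0.066, 0.198, 0, 0, 0, 0, 0.62]]

```text
t: 16.45
ee_pos: [511.2, -140.6, 200.2]
orientation: [-2.458, -1.74, -0.26]
ft_force: [-0.2, -1.7, 1.0]
width: 54.8
grasp_force: 0.9
```

Request:
step_arm:
  targets:
    - [[0.066, 0.198, 0, 0, 0, 0, 0.62], [0.066, 0.198, 0, 0, 0, 0, 0.62], [0.066, 0.198, 0, 0, 0, 0, 0.62], [0.066, 0.198, 0, 0, 0, 0, 0.62], [0.066, 0.198, 0, 0, 0, 0, 0.62]]

```text
t: 17.08
ee_pos: [527.7, -91.2, 200.2]
orientation: [-2.458, -1.739, -0.26]
ft_force: [-0.3, -1.8, -0.4]
width: 54.3
grasp_force: 0.8
```

Request:
step_arm:
  targets:
    - [[0.066, 0.198, 0, 0, 0, 0, 0.62], [0.066, 0.198, 0, 0, 0, 0, 0.62], [0.066, 0.198, 0, 0, 0, 0, 0.62], [0.066, 0.17, 0, 0, 0, 0, 0.62], [0, 0, 0, 0, 0, 0, 0.62]]

```text
t: 17.7
ee_pos: [540.9, -52.9, 200.2]
orientation: [-2.457, -1.74, -0.26]
ft_force: [0.1, 0.6, -0.3]
width: 54.7
grasp_force: 0.0
```

```bash
python3 -c "from h import *;st();bowl('pics/t3.png')"
```

```text
t 17.7 p [540.9 -52.9 200.2] yaw_y -19.38 z [ 0.071  0.196 -0.978] q [-0.17  0.62  1.92  0.38  0.59 -0.14] F [ 0.1  0.6 -0.3] w 54.7 0.0
```

View pics/t3c.png

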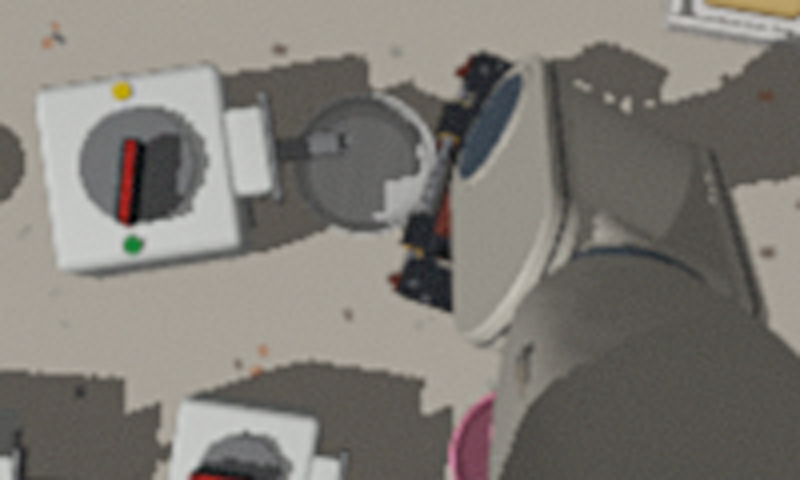

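The bowl rim is centred at about (366,162), upright and about 20 mm short of the nozzle. I'll push a little more, then back off and raise the arm.

Request:
step_arm:
  targets:
    - [[0.055, 0.125, 0, 0, 0, 0, 0.62], [0.055, 0.125, 0, 0, 0, 0, 0.62], [0.055, 0.125, 0, 0, 0, 0, 0.62], [0, 0, 0, 0, 0, 0, 0.62], [0, 0, 0, 0, 0, 0, 0.62]]

```text
t: 18.38
ee_pos: [549.0, -34.8, 200.2]
orientation: [-2.458, -1.74, -0.26]
ft_force: [-0.1, -0.1, 1.1]
width: 54.3
grasp_force: 0.0
```

Request:
step_arm:
  targets:
    - [[-0.1, -0.3, 0, 0, 0, 0, 0.62], [-0.2, -0.6, 0, 0, 0, 0, 0.62], [-0.2, -0.6, 0, 0, 0, 0, 0.62], [-0.2, -0.6, 0.5, 0, 0, 0, 0.62], [-0.2, -0.6, 0.8, 0, 0, 0, 0.62]]

```text
t: 19.0
ee_pos: [502.5, -171.6, 264.8]
orientation: [-2.457, -1.737, -0.257]
ft_force: [0.6, -0.6, -0.2]
width: 54.7
grasp_force: 0.0
```

Request:
step_arm:
  targets:
    - [[0, -0.7, 0.8, 0, 0, 0, 0.62], [0, -0.7, 0.8, 0, 0, 0, 0.62], [0, -0.7, 0.8, 0, 0, 0, 0.62], [0, 0, 0.8, 0, 0, 0, 0.62], [0, 0, 0, 0, 0, 0, 0.62]]

```text
t: 19.62
ee_pos: [503.7, -276.6, 428.3]
orientation: [-2.463, -1.741, -0.264]
ft_force: [0.4, 0.1, -0.1]
width: 54.4
grasp_force: 0.0
```

```bash
python3 - <<'E'
from h import *
st();bowl('pics/t4.png');snap('side','pics/s4.png')
a=cv2.imread('pics/t4c.png')[40:300,0:480];b=cv2.imread('pics/s4.png')[140:270,200:320]
b=cv2.resize(b,None,fx=2.6*1.0,fy=2.0*1.0,interpolation=cv2.INTER_CUBIC)
cv2.imwrite('pics/m4.png',np.hstack([a,b]));print(a.shape,b.shape)
E
```

```text
t 19.625 p [ 503.7 -276.6  428.3] yaw_y -19.53 z [ 0.076  0.192 -0.978] q [-0.57  0.33  1.72  0.22  1.14 -0.33] F [ 0.4  0.1 -0.1] w 54.4 0.0
(260, 480, 3) (260, 312, 3)
```

View pics/m4.png

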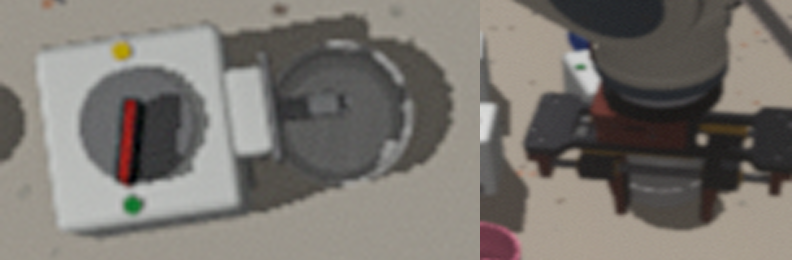

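The rim is centred at about (342,152) in the full crop, which is roughly (579,52) mm. The predicted nozzle position is (581,52), so the bowl is well centred and upright. The pointer is still on the green dot and the arm is clear.

```bash
python3 -c "from h import *;print(ctrl.close_job())"
```

```text
the job is handed in; nothing more can be done
None
```

I handed the job in with the dial pointer measured 2.6 mm from the centre of the green dot and the bowl upright about 2 mm from under the spout; no verdict came back.

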